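# Free a slot nut from the leak-test jig plate

## Robot

A 6-joint arm with a two-finger parallel gripper is mounted at the origin on the work surface. World frame = base frame: x ahead of the robot, y to its left, z up, the work surface at z = 0. Lengths are in m, angles in rad, forces in N, time in s.
With the tool pointing down it reaches from about 0.375 to 0.975 m from the base axis. Payload 3.8 kg.
Tool frame: the origin (TCP) lies at the very end of the fingers, on their centre line; the grasp point (between the pads) lies 19 mm behind it; z points along the fingers, y is the direction in which the jaws open and shut (so a half turn about z gives the same grasp; the last joint's range is limited). The gripper opens to 85 mm and grips with 20 to 120 N. Pads are 22 mm wide; open, the fingers measure 114 mm over their backs; the gripper's body (76 mm by 85 mm) begins 54 mm behind the grasp point. The pads swing forward as they close: fully open they stand 13 mm farther back than shut.
Start: joints at [-1.24, 0.264, 1.604, -0, 1.274, -0.037], TCP at [0.243, -0.63, 0.231] pointing down, gripper open.
Joint ranges: [-2.63, 2.63], [-0.94, 2.18], [0.31, 2.57], [-1.31, 4.45], [0, 2.66], [-2.55, 2.55]. Speed limits (rad/s): [2.57, 2.57, 3.14, 3.14, 3.14, 3.14].

## Interface

Orientations are given as a rotation vector (axis times angle).
In Python, from workcell import bot, viewer, finish_job gives the robot as it stands.
- The arm moves only by the tool servo_tool, never from a script. Its argument "plan" is a list that holds one entry, the list of rows, each a list of 6 numbers: the shift along the tool's x, y, z in cm, then the turn, a rotation vector about the tool's x, y, z in degrees. A call has 1 to 20 rows; each row is the pose to reach, as a shift and turn from the pose measured when the call began, along the tool's axes at that moment; what a row does not reach only later rows make up. A row lasts 1/12 s, in which the tool goes at most 41.7 mm and 7.16 degrees, less where a joint would pass 70% of its speed; a pose out of reach is approached as far as the arm can. A call with a gripper value outside its range is refused whole. "claw" is the finger opening in cm, from 0 to 8.54, set as the call begins (left out, the last holds). The fingers move at their own pace and stop on an object; "grip_force" is the grip in N (left out, the last holds). Time passes only in rows, so rows that repeat a pose let the fingers close. It gives the time, the measured TCP pose, the force and the opening at its end, in the units of the state.
- bot.read_state(): the state, without advancing time (a new reading comes with each control period).
- viewer.read_camera(name): name is "scene" or "side" or "wrist"; returns a dict with "color" (420x560x3 uint8, red, green, blue), "fx", "fy", "cx", "cy" (pixels), "eye" and "rotation" of the camera in the world; the wrist camera has in their place "T_tool_cam" (4x4, takes a point from camera to tool coordinates, whose origin is the TCP and whose axes are the flange's). Camera axes: x right, y down, z forward; pixel columns grow to the right and rows downward; lengths in m; the calibration is good to about 2 mm. A picture is of the moment at which its call begins: read the wrist's pose just before it. There is no depth.
- finish_job(): hands the job in, once; it reports no verdict.
The state is a dict: "time": time; "q": joint angles; "joint_vel": joint speeds; "joint_torque": joint torques, N m; "tool_pos": TCP position; "tcp_rot": TCP orientation; "wrist_force": force on the tool from outside, world axes, zero at the start; "torque": the same for the moment, N m; "width": opening from 0.0 (shut) to 1.0 (fully open).
Only numpy, scipy, OpenCV 4.12 (cv2) and the standard library are available. Lean on these libraries where they do the work, as an engineer would, in place of code of your own. Each camera call takes 0.05 s, during which the arm holds its last target.

## Task

A T-slot nut has been left deep in one slot of the aluminium jig plate, trapped under the slot's lips. Take the hooked pick from the green mat, drop its hook into the slot behind the nut, and drag the nut out through the slot's open end so that it lies on the bench just in front of the plate, wholly clear of it; then lay the pick back on the green mat. Don't touch the nut with the gripper, and leave the foot pedal, brass fitting and blue bin where they are.

Things in the scene. Friction and masses are not known exactly. Their poses are not given: they have to be found in the camera images.
- plate: Aluminium T-slot plate, fixed, 150 mm (x) by 120 mm (y), 26 mm high; origin: centre of its underside, on the bench. Two slots run along x at y = -28 and +28 mm, open on top (14 mm wide between 11 mm thick lips). Below the lips is a 25 mm wide, 11 mm high channel, its floor 4 mm above the bench. Slots are open at the -x face (mouths) and closed at x = +60 mm.
- mouth_edge (a point): Middle of the lower edge of the plate's -x face, the face with the slot mouths, 75 mm from the plate's origin. Axes as the plate's.
- stud: Clamping stud fixed upright in the slot that does not hold the nut; it stays there. 10 mm rod with washer and hex nut, its top 64 mm above the bench; origin on its axis, on the slot's floor.
- nut_centre (a point): The loose dark-steel T-slot nut, free to slide along its channel; point at its centre, half-way up. 26 mm long along its x (along the slot, -x towards the mouth), 18.5 mm high: a 22 mm wide, 9 mm high foot and an 11.5 mm wide neck above it, flat ends over the full height. About 60 g.
- pick_handle (a point): The hooked pick; point at the centre of its black handle block, 60 mm (x) by 22 mm (y) by 36 mm (z), which lies flat on the mat, so this point is 18 mm above the mat. From its +x end a straight 5 mm steel shaft runs along +x, its axis 11.5 mm above this point, to a hook bent straight down 135 mm in +x from this point. About 90 g.
- pick_tip (a point): Lower end of the pick's hook, a 5 mm thick round pin pointing down: 135 mm in the pick's +x from the handle centre and level with the handle's underside (18 mm below its centre). Clear height under the shaft: 27 mm.
- mat: Thin green bench mat, fixed: 240 mm (x) by 200 mm (y), 2 mm thick, on which the pick lies. Origin: centre of its underside.
- pedal: Bystander: grey foot pedal, 110 x 75 mm, 40 mm high; origin at the centre of its underside.
- fitting: Bystander: small brass fitting standing upright, 22 mm diameter, 26 mm high; origin at the centre of its underside.
- bin: Bystander: small open blue bin, 110 x 150 mm, 55 mm high; origin at the centre of its underside.

How it is judged:
By the outcome, as a careful person would: the job done as asked, in the order asked, and still so for the second after the job is handed in, with the robot touching nothing.
It also fails if it takes over 43 s, if anything falls off the work surface, if the arm or the gripper's body presses on something with over 40 N, if the wrist force passes 120 N, or if a joint passes its speed limit or range.

## Working session

There is one attempt and no reset: what is moved stays moved. The work goes in short steps, Python scripts to look and compute and a tool call to move; the robot and the scene stay as the last step left them, time stands still between calls to the robot, and variables do not carry over. Pictures are saved under pics/ and viewed, and the job is handed in when it is done.

Besides the shell and the picture viewer there is one more tool, called after "Call:" in YAML: its name, and indented under it one key for each argument. servo_tool: Moves the arm, as the interface text tells. Its arguments: {"type":"object","properties":{"plan":{"type":"array"},"claw":{"type":"number"},"grip_force":{"type":"number"}},"required":["plan"]}

```bash
mkdir -p pics; ls; python3 - <<'E'
from workcell import bot, viewer
import cv2,numpy as np,pickle
s=bot.read_state(); print(s)
for n in ["scene","side","wrist"]:
    c=viewer.read_camera(n); cv2.imwrite(f"pics/{n}0.png",cv2.cvtColor(c["color"],cv2.COLOR_RGB2BGR)); pickle.dump((s,c),open(f"{n}0.pkl","wb"))
    print(n,{k:v for k,v in c.items() if k!="color"})
E
```

```text
pics
{'time': 0.0, 'q': array([-1.23986205e+00,  2.64751217e-01,  1.60541557e+00, -3.04481850e-05,
        1.27368887e+00, -3.68946431e-02]), 'joint_vel': array([ 1.49292823e-03,  2.02049698e-03, -1.24969050e-03, -5.63253379e-04,
       -6.19694248e-04,  6.69351146e-05]), 'joint_torque': array([-2.88967954e-05, -5.15109980e+01, -3.67315400e+01, -1.26636826e-05,
        1.28925231e-02,  2.20630136e-05]), 'tool_pos': array([ 0.24247226, -0.62914376,  0.22994088]), 'tcp_rot': array([-3.08641154e+00, -5.74137798e-01,  5.65553359e-04]), 'wrist_force': array([ 0.01418646,  0.44515434, -0.72440117]), 'torque': array([-0.01875835,  0.00814842,  0.01980005]), 'width': 1.0034123319666386}
scene {'fx': 389.9266334146532, 'fy': 389.9266334146532, 'cx': 275.8709296711086, 'cy': 209.97287154479886, 'eye': array([ 1.06649122, -0.38224372,  0.841687  ]), 'rotation': array([-2.2214785 , -1.12365408,  0.42892209])}
side {'fx': 391.74033012332296, 'fy': 391.74033012332296, 'cx': 282.56064626251276, 'cy': 209.2147706033074, 'eye': array([0.48028216, 0.62222597, 0.68683281]), 'rotation': array([-0.21070222,  2.86686124, -1.18244846])}
wrist {'fx': 299.4785862241999, 'fy': 299.4785862241999, 'cx': 275.8242090342963, 'cy': 210.0188912879491, 'T_tool_cam': array([[-6.62491607e-04, -9.50767224e-01, -3.09905224e-01,
         8.02612592e-02],
       [ 9.99999655e-01, -4.74350971e-04, -6.82447429e-04,
         6.03485810e-04],
       [ 5.01844803e-04, -3.09905569e-01,  9.50767209e-01,
        -1.43762267e-01],
       [ 0.00000000e+00,  0.00000000e+00,  0.00000000e+00,
         1.00000000e+00]])}
```

View pics/scene0.png

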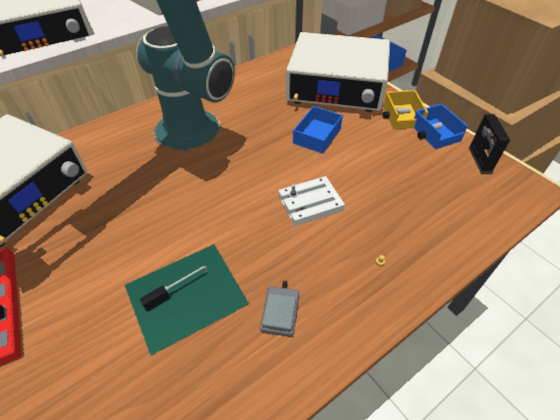

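View pics/side0.png

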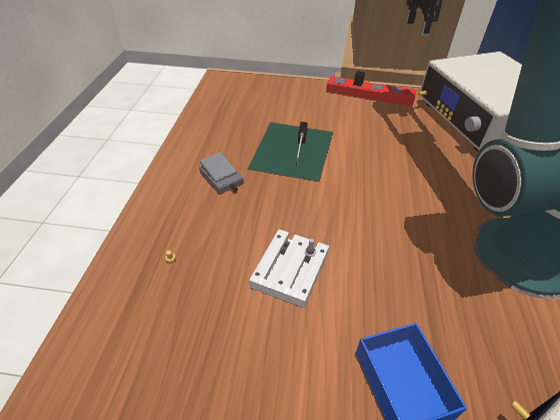

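View pics/wrist0.png

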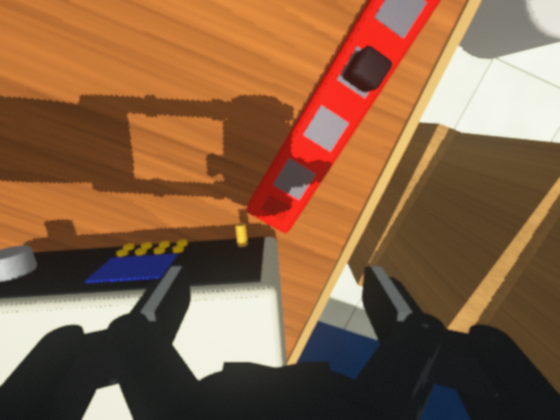

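```bash
cat > h.py <<'E'
import numpy as np,cv2,pickle
from scipy.spatial.transform import Rotation as R
def cam(c,s=None):
    K=np.array([[c['fx'],0,c['cx']],[0,c['fy'],c['cy']],[0,0,1]])
    if 'eye' in c: return K,R.from_rotvec(c['rotation']).as_matrix(),np.array(c['eye'])
    Rt=R.from_rotvec(s['tcp_rot']).as_matrix();T=c['T_tool_cam']
    return K,Rt@T[:3,:3],Rt@T[:3,3]+s['tool_pos']
def back(c,uv,z,s=None):
    K,Rm,e=cam(c,s); d=Rm@np.linalg.inv(K)@np.array([*uv,1.]); return e+d*(z-e[2])/d[2]
def proj(c,P,s=None):
    K,Rm,e=cam(c,s); p=(np.atleast_2d(P)-e)@Rm; q=p@K.T; return q[:,:2]/q[:,2:]
def crop(c,x0,y0,x1,y1,k,name):
    im=cv2.cvtColor(c['color'],cv2.COLOR_RGB2BGR)[y0:y1,x0:x1]
    cv2.imwrite(name,cv2.resize(im,None,fx=k,fy=k,interpolation=cv2.INTER_CUBIC))
E
python3 - <<'E'
from h import *
for n,b1,b2 in [("scene",(265,165,355,235),(120,240,255,350)),("side",(240,220,340,315),(240,115,340,190))]:
    s,c=pickle.load(open(n+"0.pkl","rb"))
    crop(c,*b1,7 if n=="scene" else 6,f"pics/{n}_plate.png"); crop(c,*b2,5,f"pics/{n}_mat.png")
E
```

```text
(no output)
```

View pics/scene_plate.png

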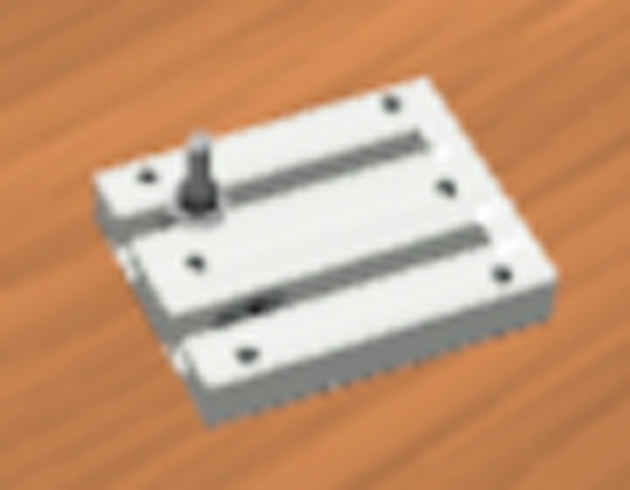

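View pics/side_plate.png

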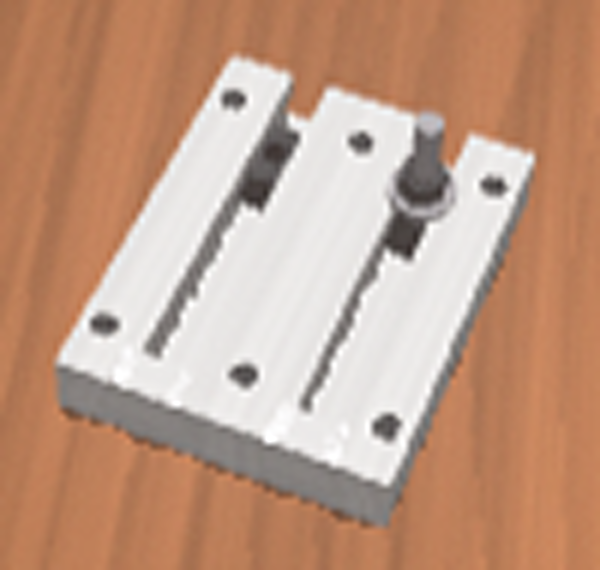

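View pics/scene_mat.png

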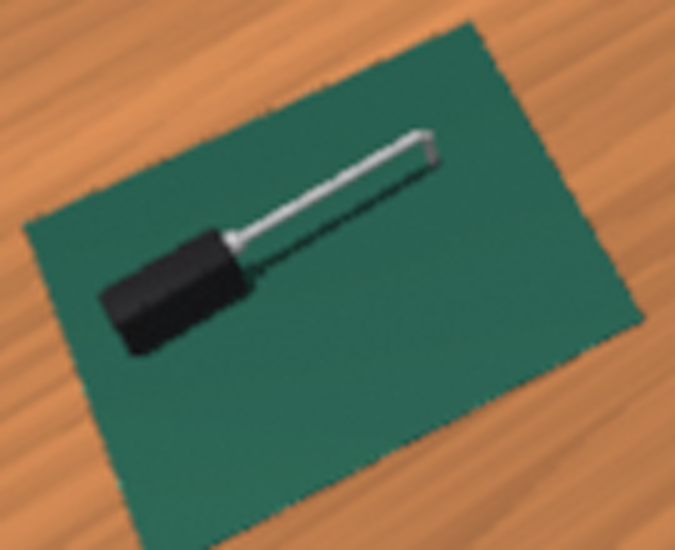

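View pics/side_mat.png

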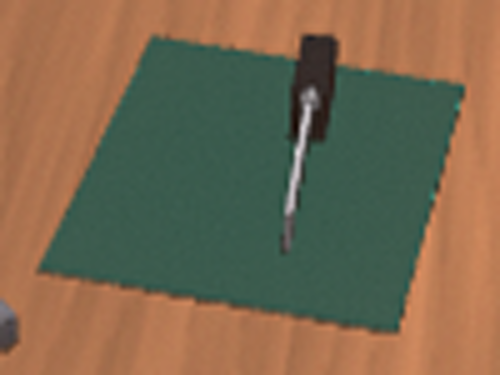

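```bash
cat > est0.py <<'E'
from h import *
from scipy.optimize import least_squares
S=pickle.load(open("scene0.pkl","rb"))[1];D=pickle.load(open("side0.pkl","rb"))[1]
L=np.array([[-75,60,26],[75,60,26],[75,-60,26],[-75,-60,26]])/1e3
us=np.array([[95,175],[428,78],[557,277],[207,388]])/7+[265,165]
ud=np.array([[535,155],[388,485],[60,368],[235,57]])/6+[240,220]
def X(p,L): return L@R.from_euler('z',p[2]).as_matrix().T+[p[0],p[1],0]
def fit(L,us,ud,p0):
    f=lambda p:np.r_[(proj(S,X(p,L))-us).ravel(),(proj(D,X(p,L))-ud).ravel()]
    r=least_squares(f,p0);print(r.x,np.degrees(r.x[2]),np.sqrt(np.mean(r.fun**2)));print(r.fun.round(1).reshape(-1,2).tolist());return r.x
p=fit(L,us,ud,[.6,-.05,1.57])
Ri=R.from_euler('z',p[2]).as_matrix()
def inpl(c,uv,z): return ((back(c,uv,z)-[p[0],p[1],0])@Ri*1e3).round(1)
for uv in [(220,318),(280,298),(255,305)]: print("scene nut",inpl(S,np.array(uv)/7+[265,165],.0225))
for uv in [(285,110),(275,150),(258,205),(270,185)]: print("side nut",inpl(D,np.array(uv)/6+[240,220],.0225))
# pick
us=np.array([[430,133],[437,165],[232,240]])/5+[120,240]
ud=np.array([[290,215],[286,252],[311,95]])/5+[240,115]
Lp=np.array([[135,0,32],[135,0,2],[30,0,32]])/1e3; Lp[[0,2],2]=.0315; 
q=fit(Lp,us,ud,[.3,-.35,.7])
print("tip",X(q,np.array([[.135,0,.002]])))
# mat
Lm=np.array([[-120,100,2],[120,100,2],[120,-100,2]])/1e3
us=np.array([[25,228],[472,22],[643,320]])/5+[120,240]
ud=np.array([[465,88],[400,332],[40,270]])/5+[240,115]
m=fit(Lm,us,ud,[.4,-.4,1.2])
# others
for n,uv in [("pedal",(280,320)),("fit",(380,265)),("bin",(318,138))]: print(n,back(S,uv,0))
E
python3 est0.py
```

```text
[0.51925346 0.12324283 1.31170697] 75.15527345995271 0.9597920089106615
[[-0.3, -1.4], [-0.6, -1.4], [-0.0, -1.5], [0.1, -1.6], [-0.5, -0.3], [-0.0, -0.2], [-1.3, -1.5], [-1.0, -0.5]]
scene nut [-57.8 -32.1  22.5]
scene nut [-31.8 -31.5  22.5]
scene nut [-42.4 -31.1  22.5]
side nut [-60.7 -31.2  22.5]
side nut [-41.5 -27.3  22.5]
side nut [-15.6 -23.1  22.5]
side nut [-25.7 -22.7  22.5]
[ 0.54388672 -0.36529816  1.55297603] 88.97897241856975 1.0303639474174227
[[-0.5, -1.5], [-0.1, -1.5], [-0.6, -0.6], [-1.4, -1.7], [-1.1, -0.6], [-0.9, 0.4]]
tip [[ 0.54629233 -0.23031959  0.002     ]]
[ 0.5671813  -0.30276313  1.46839835] 84.13302786198548 1.2000255651549503
[[-1.0, -1.7], [-0.6, -1.6], [0.3, -1.3], [-0.9, -1.5], [-1.5, -0.7], [-1.5, -0.9]]
pedal [ 0.75611019 -0.15982858  0.        ]
fit [0.78774037 0.12911994 0.        ]
bin [0.31482946 0.32346633 0.        ]
```

```bash
cat > rel.py <<'E'
from h import *
from workcell import bot
def down(h): # tool x heading h deg, z down
    h=np.radians(h);x=np.array([np.cos(h),np.sin(h),0]);z=np.array([0,0,-1.]);return np.stack([x,np.cross(z,x),z],1)
def rel(pos,h,s=None):
    s=s or bot.read_state(); Rt=R.from_rotvec(s['tcp_rot']).as_matrix()
    d=Rt.T@(np.array(pos)-s['tool_pos'])*100; w=R.from_matrix(Rt.T@down(h)).as_rotvec(degrees=True)
    print("t",round(s['time'],2),"shift",d.round(2),"turn",w.round(2),"dist",np.linalg.norm(d).round(1)); return d,w
E
python3 -c "
from rel import *
rel([.511,.094,.17],75.2)"
```

```text
t 0.15 shift [ 51.06 -57.82   6.13] turn [-1.000e-01 -5.000e-02 -5.413e+01] dist 77.4
```

Call:
servo_tool:
  plan:
    - [[51.1,-57.8,6.1,0,0,-54.1],[51.1,-57.8,6.1,0,0,-54.1],[51.1,-57.8,6.1,0,0,-54.1],[51.1,-57.8,6.1,0,0,-54.1],[51.1,-57.8,6.1,0,0,-54.1],[51.1,-57.8,6.1,0,0,-54.1],[51.1,-57.8,6.1,0,0,-54.1],[51.1,-57.8,6.1,0,0,-54.1],[51.1,-57.8,6.1,0,0,-54.1],[51.1,-57.8,6.1,0,0,-54.1],[51.1,-57.8,6.1,0,0,-54.1],[51.1,-57.8,6.1,0,0,-54.1],[51.1,-57.8,6.1,0,0,-54.1],[51.1,-57.8,6.1,0,0,-54.1],[51.1,-57.8,6.1,0,0,-54.1],[51.1,-57.8,6.1,0,0,-54.1],[51.1,-57.8,6.1,0,0,-54.1],[51.1,-57.8,6.1,0,0,-54.1],[51.1,-57.8,6.1,0,0,-54.1],[51.1,-57.8,6.1,0,0,-54.1]]

```text
time: 1.82
tool_pos: [0.5124, 0.0981, 0.1697]
tcp_rot: [-2.483, -1.92, -0.003]
wrist_force: [0.6, -1.5, -0.1]
width: 1.001
```

```bash
cat > snap.py <<'E'
import sys
from h import *
from workcell import bot, viewer
n=sys.argv[1]
for cn in sys.argv[2:]:
    s=bot.read_state(); c=viewer.read_camera(cn)
    pickle.dump((s,c),open(f"{cn}_{n}.pkl","wb")); cv2.imwrite(f"pics/{cn}_{n}.png",cv2.cvtColor(c["color"],cv2.COLOR_RGB2BGR))
print(s['time'],s['tool_pos'],s['wrist_force'],np.abs(s['joint_vel']).max())
E
python3 snap.py p1 wrist
```

```text
1.8167 [0.51239327 0.09814868 0.16973776] [ 0.61508544 -1.51297689 -0.05980223] 0.06091432996810235
```

View pics/wrist_p1.png

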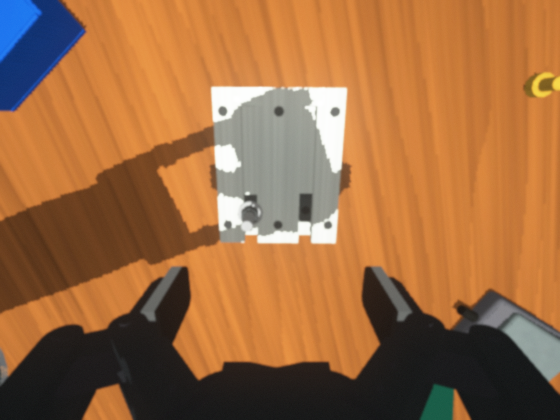

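```bash
python3 - <<'E'
from h import *
s,c=pickle.load(open("wrist_p1.pkl","rb"))
crop(c,200,75,360,255,3,"pics/w1a.png"); crop(c,230,170,350,255,6,"pics/w1b.png")
E
```

```text
(no output)
```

View pics/w1a.png

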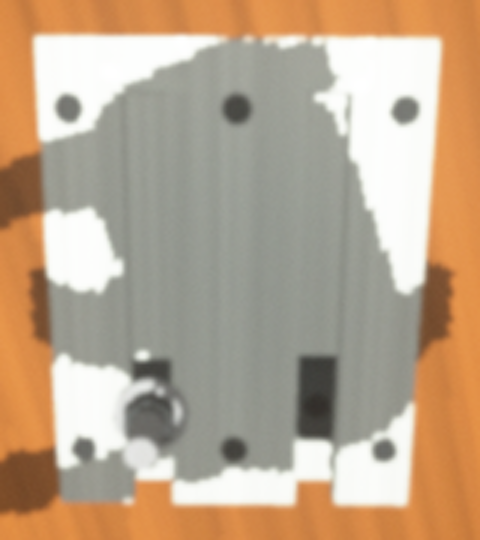

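View pics/w1b.png

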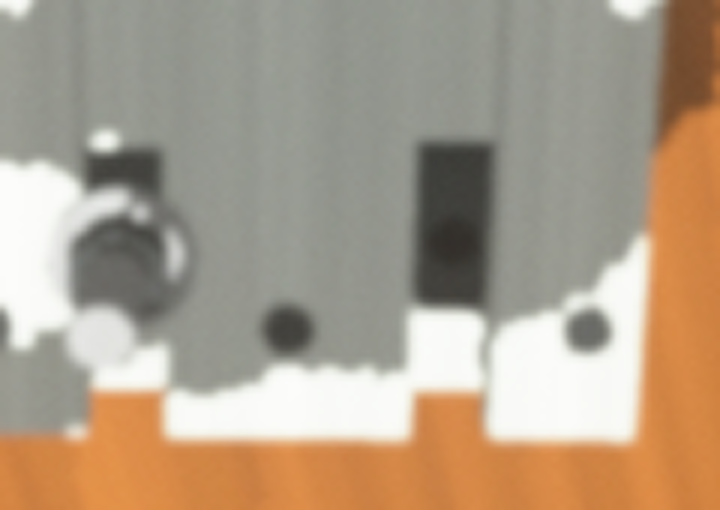

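```bash
cat > est1.py <<'E'
from h import *
from scipy.optimize import least_squares
s,c=pickle.load(open("wrist_p1.pkl","rb"))
L=np.array([[75,60,26],[75,-60,26],[-75,-60,26],[-75,60,26]])/1e3
uc=(np.array([[33,35],[442,38],[408,507],[60,503]])+.5)/3-.5+[200,75]
X=lambda p,L:L@R.from_euler('z',p[2]).as_matrix().T+[p[0],p[1],0]
r=least_squares(lambda p:(proj(c,X(p,L),s)-uc).ravel(),[.52,.12,1.3]);p=r.x
print(p,np.degrees(p[2]),r.fun.round(1))
Ri=R.from_euler('z',p[2]).as_matrix()
g=lambda uv,z:((back(c,(np.array(uv)+.5)/6-.5+[230,170],z,s)-[p[0],p[1],0])@Ri*1e3).round(1)
for z in (.004,.0225): print(z,[g(u,z) for u in [(455,143),(452,305),(417,225),(492,225),(453,240)]])
print("slot edges",[g(u,.026) for u in [(413,437),(486,437)]])
E
python3 est1.py
```

```text
[0.52185025 0.12273898 1.30927726] 75.01606149608985 [ 1.   0.7 -0.8  0.6 -0.7 -1.3  0.5 -0.7]
0.004 [array([-28.1, -29.4,   4. ]), array([-58.7, -30. ,   4. ]), array([-43.4, -23.1,   4. ]), array([-43.3, -36.7,   4. ]), array([-46.2, -29.8,   4. ])]
0.0225 [array([-23.3, -27.6,  22.5]), array([-52.1, -28.1,  22.5]), array([-37.7, -21.6,  22.5]), array([-37.6, -34.4,  22.5]), array([-40.3, -27.8,  22.5])]
slot edges [array([-75.3, -21.8,  26. ]), array([-75.2, -34.5,  26. ])]
```

```bash
python3 -c "
from rel import *
rel([.545,-.34,.17],89)"
```

```text
t 1.87 shift [-41.35  14.22  -0.11] turn [ -0.1   -0.08 -13.59] dist 43.7
```

Call:
servo_tool:
  plan:
    - [[-41.4,14.2,0,0,0,-13.6],[-41.4,14.2,0,0,0,-13.6],[-41.4,14.2,0,0,0,-13.6],[-41.4,14.2,0,0,0,-13.6],[-41.4,14.2,0,0,0,-13.6],[-41.4,14.2,0,0,0,-13.6],[-41.4,14.2,0,0,0,-13.6],[-41.4,14.2,0,0,0,-13.6],[-41.4,14.2,0,0,0,-13.6],[-41.4,14.2,0,0,0,-13.6],[-41.4,14.2,0,0,0,-13.6],[-41.4,14.2,0,0,0,-13.6]]

```text
time: 2.87
tool_pos: [0.5431, -0.3473, 0.1689]
tcp_rot: [2.247, 2.196, -0.003]
wrist_force: [1.6, 0.2, -0.0]
width: 0.997
```

```bash
python3 snap.py p2 wrist
```

```text
2.8667 [ 0.54307716 -0.34732508  0.16893115] [ 1.56547867  0.22165663 -0.01244251] 0.05829382787785136
```

View pics/wrist_p2.png

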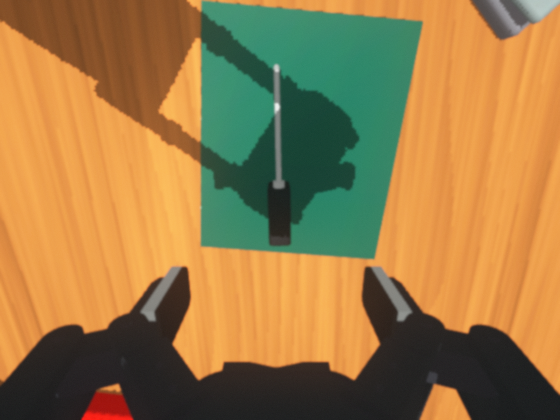

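```bash
python3 - <<'E'
from h import *
s,c=pickle.load(open("wrist_p2.pkl","rb"))
crop(c,240,50,320,260,3,"pics/w2.png")
a=back(c,(278.8,184),.0315,s);b=back(c,(276.7,68),.0315,s)
print(a,b,np.degrees(np.arctan2(*(b-a)[[1,0]])),np.linalg.norm(a-b))
print(back(c,(279.5,184),.038,s),back(c,(280,237),.038,s))
E
```

```text
[ 0.54690004 -0.33362496  0.0315    ] [ 0.54720404 -0.23214866  0.0315    ] 89.82835648831728 0.10147675516160456
[ 0.54753392 -0.33211923  0.038     ] [ 0.54695499 -0.38602329  0.038     ]
```

View pics/w2.png

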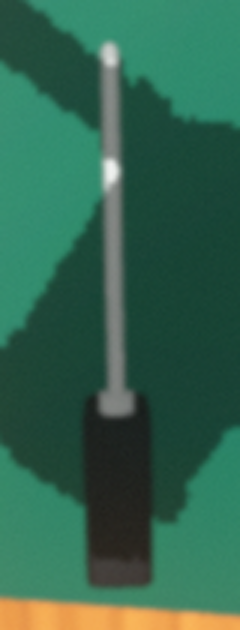

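```bash
python3 -c "
from rel import *
rel([.546,-.363,.010],89.4)"
```

```text
t 2.92 shift [-1.87  0.38 15.86] turn [-0.13 -0.07 -0.69] dist 16.0
```

Call:
servo_tool:
  plan:
    - [[-1.9,0.4,3.5,0,0,-0.7],[-1.9,0.4,7,0,0,-0.7],[-1.9,0.4,10.5,0,0,-0.7],[-1.9,0.4,13,0,0,-0.7],[-1.9,0.4,15,0,0,-0.7],[-1.9,0.4,15.9,0,0,-0.7],[-1.9,0.4,15.9,0,0,-0.7],[-1.9,0.4,15.9,0,0,-0.7]]

```text
time: 3.58
tool_pos: [0.5459, -0.3628, 0.01]
tcp_rot: [-2.231, -2.208, 0.001]
wrist_force: [-0.4, 0.1, 1.1]
width: 0.995
```

```bash
python3 snap.py p3 wrist
```

```text
3.5833 [ 0.54590374 -0.36284997  0.00995293] [-0.44908876  0.14529548  1.06068052] 0.032808192465240006
```

View pics/wrist_p3.png

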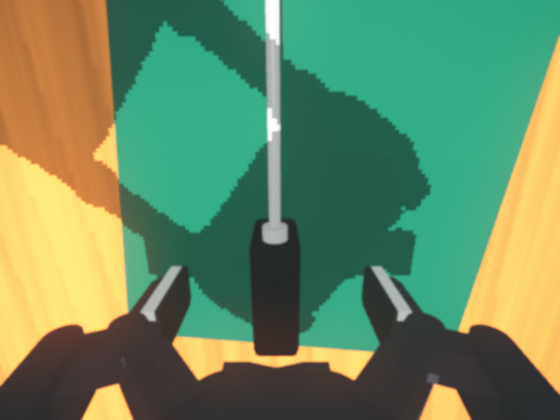

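Call:
servo_tool:
  plan:
    - [[0,0,0,0,0,0],[0,0,0,0,0,0],[0,0,0,0,0,0],[0,0,0,0,0,0],[0,0,0,0,0,0],[0,0,0,0,0,0],[0,0,0,0,0,0],[0,0,0,0,0,0],[0,0,0,0,0,0],[0,0,0,0,0,0]]
  claw: 1.0
  grip_force: 60

```text
time: 4.47
tool_pos: [0.5474, -0.364, 0.0119]
tcp_rot: [2.232, 2.21, -0.0]
wrist_force: [-0.2, 0.5, 5.3]
width: 0.25
```

```bash
python3 snap.py p4 wrist
```

```text
4.4667 [ 0.54744552 -0.36398197  0.01189024] [-0.17695551  0.49085979  5.3371973 ] 0.0014818089487394325
```

View pics/wrist_p4.png

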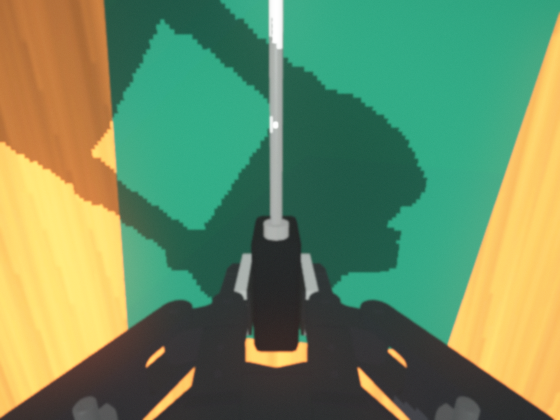

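```bash
cat > plate.py <<'E'
from rel import *
P=np.array([.5205,.123]);H=75.1
def W(x,y): return P+R.from_euler('z',H,degrees=True).as_matrix()[:2,:2]@np.array([x,y])/1e3
E
python3 -c "
from plate import *
rel([*W(-145,-28),.10],H)"
```

```text
t 4.52 shift [33.92 -4.06 -8.83] turn [ 0.02  0.03 14.32] dist 35.3
```

Call:
servo_tool:
  plan:
    - [[0,0,-1,0,0,0],[0,0,-3,0,0,0],[0,0,-6,0,0,0],[2,-0.3,-8.8,0,0,1],[6,-0.7,-8.8,0,0,4],[10,-1.2,-8.8,0,0,7],[14,-1.7,-8.8,0,0,10],[18,-2.2,-8.8,0,0,13],[22,-2.7,-8.8,0,0,14.3],[26,-3.2,-8.8,0,0,14.3],[29.5,-3.6,-8.8,0,0,14.3],[32.5,-3.9,-8.8,0,0,14.3],[33.9,-4.1,-8.8,0,0,14.3],[33.9,-4.1,-8.8,0,0,14.3],[33.9,-4.1,-8.8,0,0,14.3]]

```text
time: 5.77
tool_pos: [0.5093, -0.0239, 0.0995]
tcp_rot: [2.488, 1.918, -0.002]
wrist_force: [-0.6, 0.6, -1.8]
width: 0.245
```

```bash
python3 snap.py p5 wrist scene side; python3 - <<'E'
from h import *
s,c=pickle.load(open("scene_p5.pkl","rb")); crop(c,255,155,355,245,6,"pics/s5.png")
s,c=pickle.load(open("side_p5.pkl","rb")); crop(c,240,190,340,310,5,"pics/d5.png")
E
```

```text
5.8667 [ 0.50981703 -0.02515839  0.09964384] [ 0.31753248 -0.86418122 -0.90113575] 0.015032451796102684
```

View pics/wrist_p5.png

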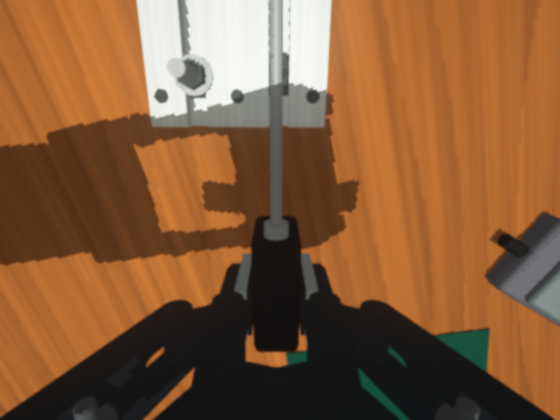

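View pics/s5.png

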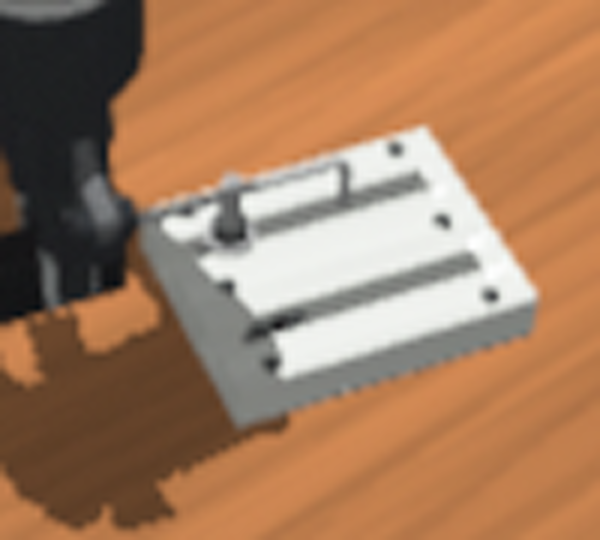

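View pics/d5.png

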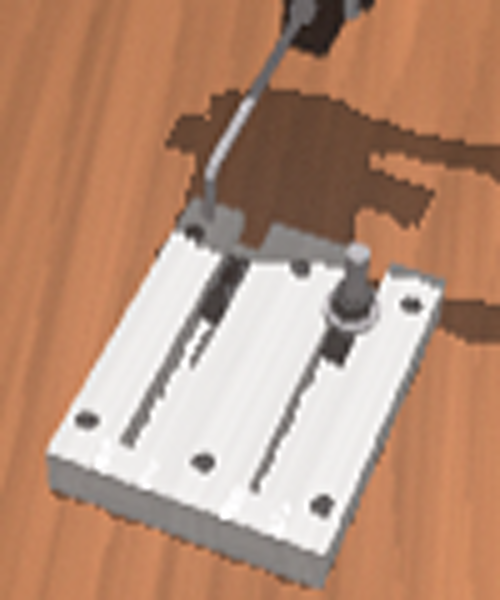

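```bash
cat > est2.py <<'E'
from h import *
from scipy.optimize import least_squares
S=pickle.load(open("scene0.pkl","rb"))[1];D=pickle.load(open("side0.pkl","rb"))[1]
L=np.array([[-75,60,26],[75,60,26],[75,-60,26],[-75,-60,26]])/1e3
f=lambda a,k,o:(np.array(a)+.5)/k-.5+o
us=f([[95,175],[428,78],[557,277],[207,388]],7,[265,165]); ud=f([[535,155],[388,485],[60,368],[235,57]],6,[240,220])
ts=f([[345,203]],6,[255,155]); td=f([[209,218]],5,[240,190])
X=lambda p,L:L@R.from_euler('z',p[2]).as_matrix().T+[p[0],p[1],0]
def fun(q):
    p=q[:3];b=q[3:7];t=q[7:10]
    return np.r_[(proj(S,X(p,L))+b[:2]-us).ravel(),(proj(D,X(p,L))+b[2:]-ud).ravel(),(proj(S,t)+b[:2]-ts).ravel(),(proj(D,t)+b[2:]-td).ravel(),b*.2]
r=least_squares(fun,[.52,.12,1.3,0,0,0,0,.54,.1,.09]);q=r.x
print(q[:3],np.degrees(q[2]),"bias",q[3:7].round(2),"tip",q[7:10],"res",r.fun.round(2))
t=(q[7:10]-[q[0],q[1],0])@R.from_euler('z',q[2]).as_matrix()*1e3;print("tip in plate",t)
s=pickle.load(open("side_p5.pkl","rb"))[0]
print("tip in tool",(q[7:10]-s['tool_pos'])@R.from_rotvec(s['tcp_rot']).as_matrix()*1e3)
E
python3 est2.py
```

```text
[0.52066379 0.12124907 1.31192061] 75.16751379190325 bias [0.02 0.46 0.83 1.02] tip [0.54421919 0.10215005 0.09232968] res [-0.09  0.05 -0.36  0.02  0.24  0.02  0.25 -0.08  0.16  0.37  0.6   0.3
 -0.49 -0.92 -0.26  0.2  -0.05 -0.03 -0.04  0.02  0.    0.09  0.17  0.2 ]
tip in plate [-12.43257037 -27.65972703  92.32967561]
tip in tool [131.88078342   0.53796616   7.18436645]
```

```bash
python3 - <<'E'
from h import *
s,c=pickle.load(open("wrist_p5.pkl","rb"))
crop(c,130,0,350,140,3.6,"pics/w5.png")
E
```

```text
(no output)
```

View pics/w5.png

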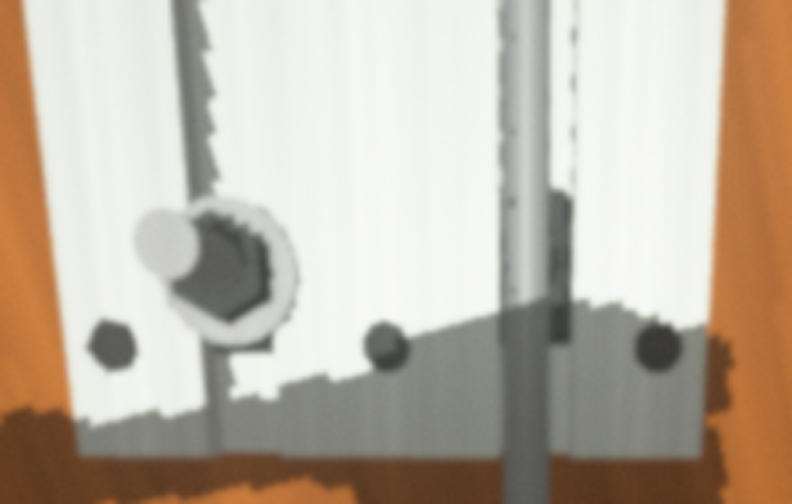

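Call:
servo_tool:
  plan:
    - [[0,0.1,1.5,0,0,0],[0,0.1,4,0,0,0],[0,0.1,5.5,0,0,0],[0,0.1,5.9,0,0,0],[0,0.1,5.9,0,0,0],[0,0.1,5.9,0,0,0]]

```text
time: 6.42
tool_pos: [0.5113, -0.0266, 0.041]
tcp_rot: [2.492, 1.912, -0.001]
wrist_force: [0.2, 0.1, -0.4]
width: 0.246
```

```bash
python3 snap.py p6 scene side; python3 - <<'E'
from h import *
s,c=pickle.load(open("scene_p6.pkl","rb")); crop(c,255,155,355,245,6,"pics/s6.png")
s,c=pickle.load(open("side_p6.pkl","rb")); crop(c,240,190,340,310,5,"pics/d6.png")
E
```

```text
6.4667 [ 0.51191924 -0.02643752  0.04160083] [-0.07263978  0.91116698 -0.75716556] 0.010990323441656322
```

View pics/s6.png

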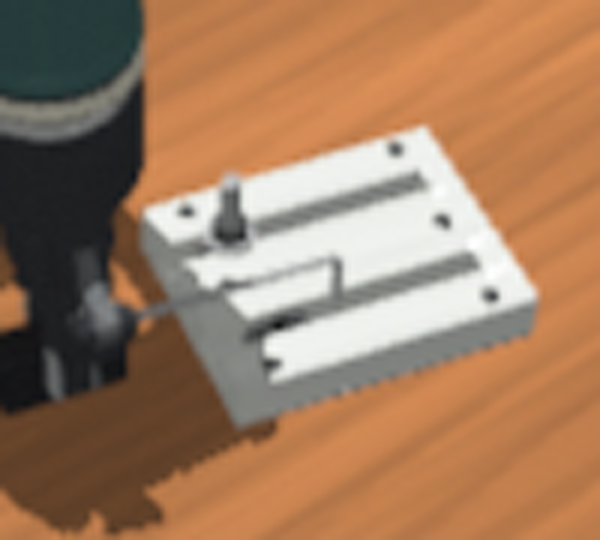

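View pics/d6.png

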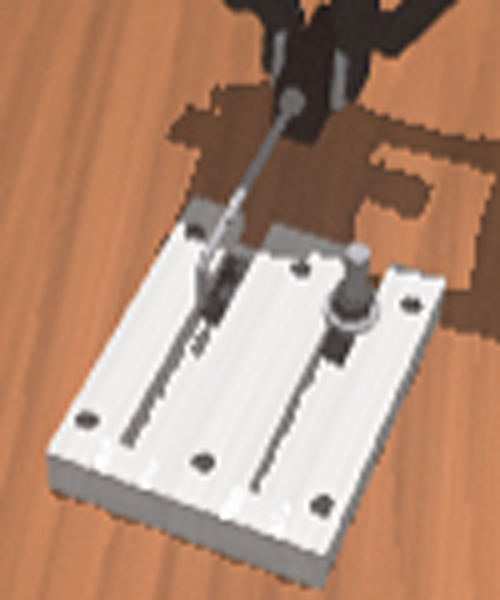

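```bash
sed -e 's/\[\[345,203\]\]/[[337,299]]/; s/\[\[209,218\]\]/[[204,319]]/; s/side_p5/side_p6/' est2.py > est3.py; python3 est3.py
```

```text
[0.52050687 0.12120433 1.31187492] 75.16489634695219 bias [0.02 0.45 0.72 1.04] tip [0.54462044 0.10247062 0.02777555] res [-0.13  0.02 -0.4  -0.    0.19 -0.    0.2  -0.11  0.12  0.39  0.57  0.31
 -0.53 -0.91 -0.31  0.22  0.15  0.08  0.12 -0.05  0.    0.09  0.14  0.21]
tip in plate [-11.93526872 -28.10632725  27.77555089]
tip in tool [132.9890443   -1.77693321  13.73209699]
```

Call:
servo_tool:
  plan:
    - [[0,0,0.5,0,0,0],[0,0,1.0,0,0,0],[0,0,1.5,0,0,0],[0,0,2.0,0,0,0],[0,0,2.4,0,0,0],[0,0,2.4,0,0,0],[0,0,2.4,0,0,0]]

```text
time: 7.1
tool_pos: [0.5117, -0.0262, 0.0173]
tcp_rot: [2.49, 1.912, 0.001]
wrist_force: [-0.3, -1.4, -1.0]
width: 0.247
```

```bash
python3 snap.py p7 scene side; python3 - <<'E'
from h import *
s,c=pickle.load(open("scene_p7.pkl","rb")); crop(c,255,155,355,245,6,"pics/s7.png")
s,c=pickle.load(open("side_p7.pkl","rb")); crop(c,240,190,340,310,5,"pics/d7.png")
E
```

```text
7.15 [ 0.5120756  -0.02627862  0.01765503] [-0.27315538 -0.13452509 -0.96425405] 0.007830204110540593
```

View pics/s7.png

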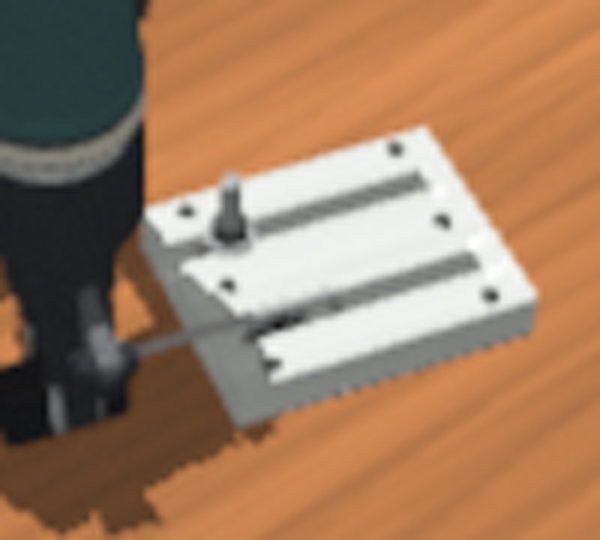

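View pics/d7.png

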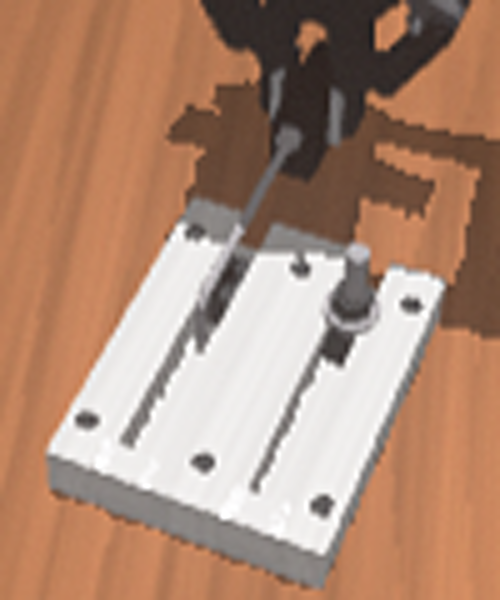

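Call:
servo_tool:
  plan:
    - [[-0.4,0,0,0,0,0],[-0.8,0,0,0,0,0],[-1.2,0,0,0,0,0],[-1.7,0,0,0,0,0],[-2.2,0,0,0,0,0],[-2.7,0,0,0,0,0],[-3.2,0,0,0,0,0],[-3.7,0,0,0,0,0],[-4.2,0,0,0,0,0],[-4.7,0,0,0,0,0],[-5.2,0,0,0,0,0],[-5.6,0,0,0,0,0],[-6.0,0,0,0,0,0],[-6.3,0,0,0,0,0],[-6.6,0,0,0,0,0],[-6.9,0,0,0,0,0],[-7.1,0,0,0,0,0],[-7.2,0,0,0,0,0],[-7.2,0,0,0,0,0],[-7.2,0,0,0,0,0]]

```text
time: 8.87
tool_pos: [0.4937, -0.0959, 0.0179]
tcp_rot: [2.49, 1.912, 0.002]
wrist_force: [0.6, -0.1, -1.2]
width: 0.246
```

```bash
python3 snap.py p8 scene side wrist; python3 - <<'E'
from h import *
s,c=pickle.load(open("scene_p8.pkl","rb")); crop(c,255,155,355,245,6,"pics/s8.png")
s,c=pickle.load(open("side_p8.pkl","rb")); crop(c,240,190,340,310,5,"pics/d8.png")
E
```

```text
8.9667 [ 0.49376562 -0.09577134  0.01794255] [-0.23538571 -0.7412895  -0.81104539] 0.002016680550824876
```

View pics/s8.png

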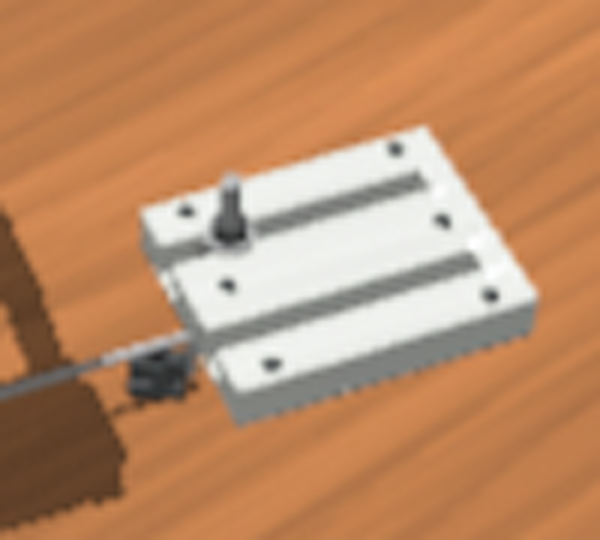

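View pics/d8.png

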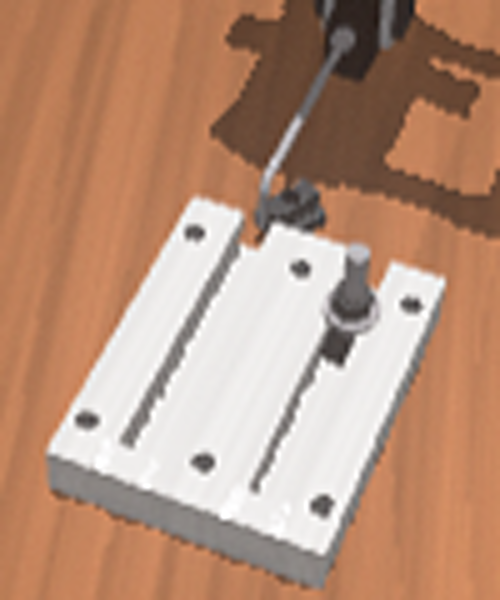

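View pics/wrist_p8.png

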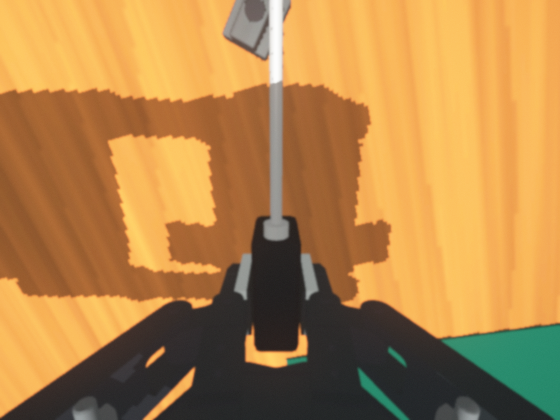

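```bash
python3 - <<'E'
from h import *
s,c=pickle.load(open("wrist_p8.pkl","rb")); crop(c,200,0,320,90,6,"pics/w8.png")
s,c=pickle.load(open("scene_p8.pkl","rb")); crop(c,265,195,310,230,16,"pics/s8b.png")
s,c=pickle.load(open("side_p8.pkl","rb")); crop(c,280,215,325,250,16,"pics/d8b.png")
E
```

View pics/w8.png

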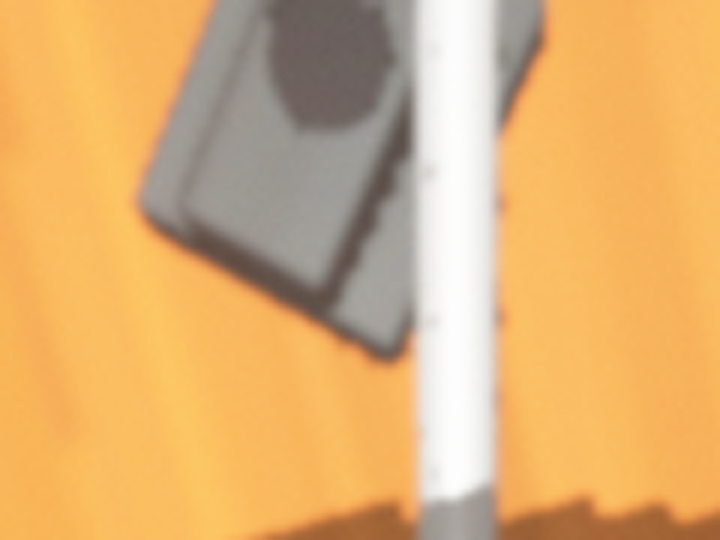

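View pics/s8b.png

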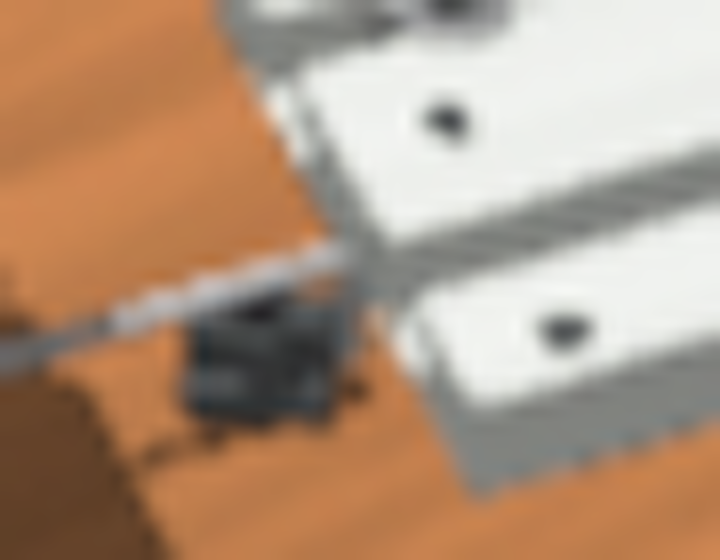

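View pics/d8b.png

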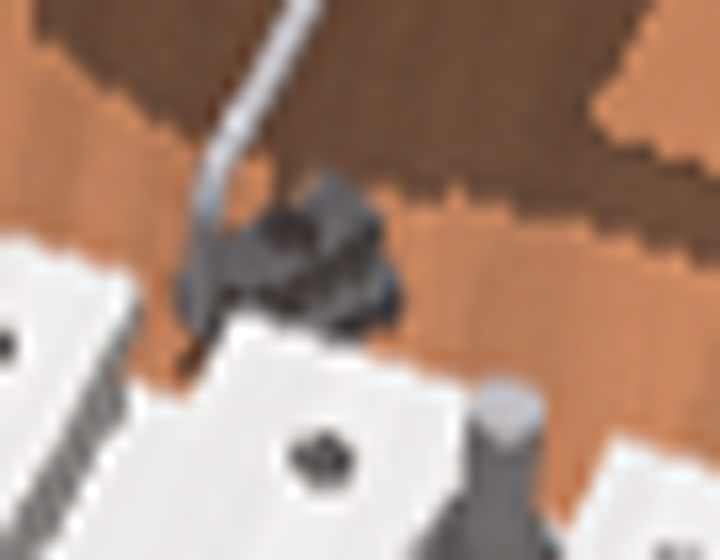

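```bash
cat > est4.py <<'E'
from h import *
s,c=pickle.load(open("wrist_p8.pkl","rb"))
f=lambda a:(np.array(a)+.5)/6-.5+[200,0]
P=np.array([.5205,.122]);Rz=R.from_euler('z',75.1,degrees=True).as_matrix()[:2,:2]
A=[((back(c,f(u),.009,s)[:2]-P)@Rz)*1e3 for u in [(142,200),(393,350),(543,38)]]
print(np.round(A,1),np.linalg.norm(A[0]-A[1]),np.linalg.norm(A[1]-A[2]))
e=A[2]-A[1];e/=np.linalg.norm(e);n=A[0]-A[1];n/=np.linalg.norm(n)
A2=A[1]+26*e;A3=A2+22*n;print("far corners",A2,A3,"centre",A[1]+13*e+11*n,np.degrees(np.arctan2(e[1],e[0])))
print("tcp",(s['tool_pos'][:2]-P)@Rz*1e3)
E
python3 est4.py
```

```text
[[-103.8   -7.6]
 [-114.   -26.2]
 [ -93.4  -37.5]] 21.24869521770103 23.43693092564511
far corners [-91.13053171 -38.70258932] [-80.613773   -19.37908585] centre [-97.28272386 -22.81196466] -28.629514859317513
tcp [-217.32329852  -30.16068521]
```

Call:
servo_tool:
  plan:
    - [[-0.2,0,0,0,0,0],[-0.4,0,0,0,0,0],[-0.6,0,0,0,0,0],[-0.7,0,0,0,0,0],[-0.7,0,0,0,0,0],[-0.5,0,0,0,0,0],[-0.3,0,0,0,0,0],[-0.2,0,0,0,0,0],[-0.2,0,0,0,0,0],[-0.2,0,-0.8,0,0,0],[-0.2,0,-2.5,0,0,0],[-0.2,0,-5,0,0,0],[-0.2,0,-8,0,0,0],[-0.2,0,-10,0,0,0],[-0.2,0,-10,0,0,0]]

```text
time: 10.27
tool_pos: [0.497, -0.0985, 0.1239]
tcp_rot: [2.483, 1.907, 0.012]
wrist_force: [1.6, -0.8, -1.2]
width: 0.243
```

```bash
python3 snap.py p9 scene side wrist; python3 - <<'E'
from h import *
s,c=pickle.load(open("scene_p9.pkl","rb")); crop(c,245,155,355,245,6,"pics/s9.png")
s,c=pickle.load(open("side_p9.pkl","rb")); crop(c,240,190,340,310,5,"pics/d9.png")
E
python3 - <<'E'
import sys; sys.path.insert(0,'.')
from rel import *
rel([.5475,-.364,.10],89.6)
E
```

```text
10.3667 [ 0.49389596 -0.09776753  0.1193254 ] [-0.01161896  0.20128321 -1.77805064] 0.043799929719495104
t 10.42 shift [-24.34  12.18   1.83] turn [  0.14   0.05 -14.55] dist 27.3
```

View pics/s9.png

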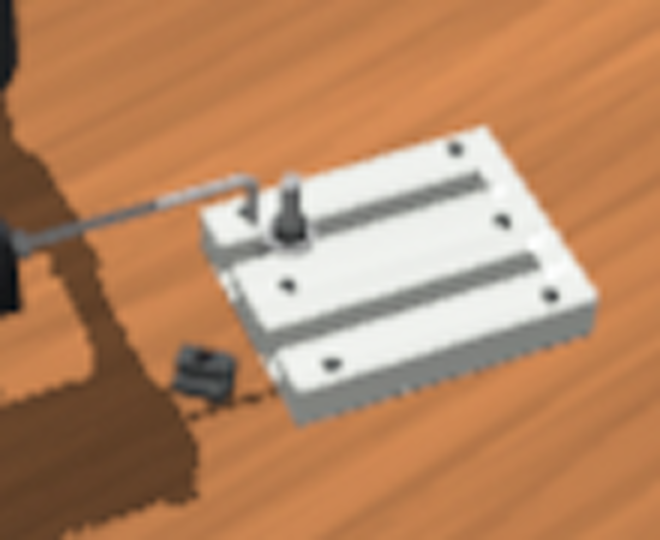

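View pics/wrist_p9.png

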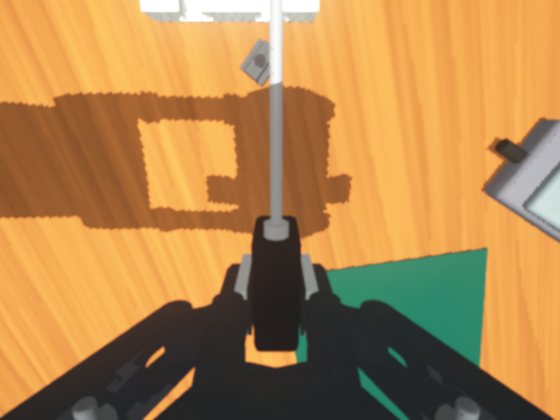

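View pics/d9.png

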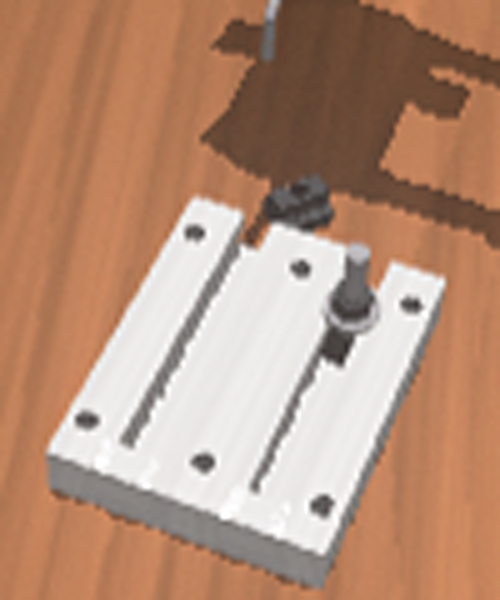

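```bash
python3 -c "
from rel import *
rel([.550,-.357,.06],89.6);rel([.550,-.357,.0125],89.6)"
```

```text
t 10.42 shift [-23.59  12.23   5.82] turn [  0.14   0.05 -14.55] dist 27.2
t 10.42 shift [-23.59  12.21  10.57] turn [  0.14   0.05 -14.55] dist 28.6
```

Call:
servo_tool:
  plan:
    - [[-2,1,0,0,0,0],[-5,2.6,0,0,0,-1],[-8.5,4.4,0,0,0,-4],[-12,6.2,1,0,0,-7],[-15.5,8,2,0,0,-10],[-18.5,9.6,3.5,0,0,-12.5],[-21,10.9,5,0,0,-14],[-22.9,11.9,6,0,0,-14.5],[-23.6,12.2,7,0,0,-14.5],[-23.6,12.2,8,0,0,-14.5],[-23.6,12.2,9,0,0,-14.5],[-23.6,12.2,9.6,0,0,-14.5],[-23.6,12.2,10,0,0,-14.5],[-23.6,12.2,10.3,0,0,-14.5],[-23.6,12.2,10.3,0,0,-14.5],[-23.6,12.2,10.3,0,0,-14.5]]

```text
time: 11.75
tool_pos: [0.5503, -0.3566, 0.0158]
tcp_rot: [2.227, 2.211, 0.002]
wrist_force: [0.2, -0.1, -1.0]
width: 0.248
```

```bash
python3 snap.py p10 wrist side; python3 - <<'E'
from rel import *
s=bot.read_state();print(s['tool_pos'],s['wrist_force'],s['torque'])
rel([.550,-.357,.0125],89.6)
s,c=pickle.load(open("side_p10.pkl","rb")); crop(c,240,115,340,190,6,"pics/d10.png")
E
```

```text
11.8 [ 0.55042512 -0.35689456  0.01610686] [ 0.32983909 -0.15739377 -1.19713872] 0.007739079695255694
[ 0.55050245 -0.35713094  0.0162392 ] [-0.29576775 -0.26777283 -1.16228287] [-0.0100689  -0.01955476 -0.01966385]
t 11.85 shift [ 0.01 -0.05  0.37] turn [ 0.21  0.12 -0.02] dist 0.4
```

View pics/d10.png

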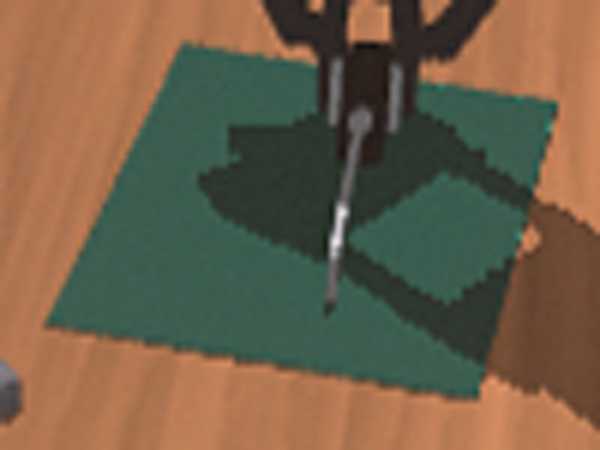

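View pics/wrist_p10.png

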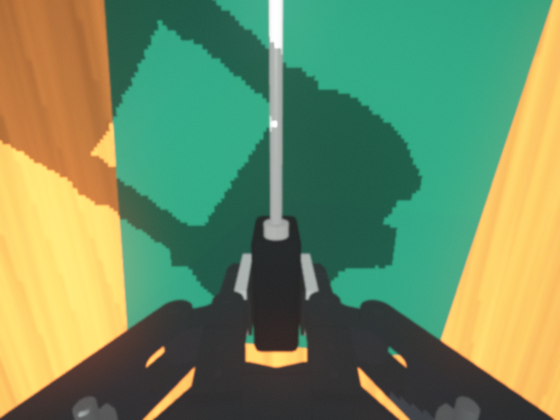

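Lower slowly the last few millimetres until light contact.

Call:
servo_tool:
  plan:
    - [[0,0,0.1,0,0,0],[0,0,0.2,0,0,0],[0,0,0.3,0,0,0],[0,0,0.4,0,0,0],[0,0,0.4,0,0,0],[0,0,0.4,0,0,0]]

```text
time: 12.35
tool_pos: [0.5504, -0.3571, 0.0121]
tcp_rot: [2.227, 2.21, 0.002]
wrist_force: [-0.3, -0.8, -0.1]
width: 0.242
```

Call:
servo_tool:
  plan:
    - [[0,0,0.06,0,0,0],[0,0,0.06,0,0,0],[0,0,0.06,0,0,0]]

```text
time: 12.6
tool_pos: [0.5505, -0.3572, 0.0119]
tcp_rot: [2.227, 2.21, 0.002]
wrist_force: [-2.1, 0.7, 3.4]
width: 0.244
```

Call:
servo_tool:
  plan:
    - [[0,0,0,0,0,0],[0,0,0,0,0,0],[0,0,0,0,0,0],[0,0,0,0,0,0],[0,0,0,0,0,0],[0,0,0,0,0,0],[0,0,0,0,0,0],[0,0,0,0,0,0],[0,0,0,0,0,0],[0,0,0,0,0,0]]
  claw: 8.0

```text
time: 13.43
tool_pos: [0.5505, -0.3572, 0.0119]
tcp_rot: [2.227, 2.21, 0.002]
wrist_force: [0.5, 0.3, -0.9]
width: 0.935
```

Call:
servo_tool:
  plan:
    - [[0,0,-0.5,0,0,0],[0,0,-1.5,0,0,0],[0,0,-3.5,0,0,0],[0,0,-6.5,0,0,0],[0,0,-10,0,0,0],[0,0,-13,0,0,0],[0,0,-15,0,0,0],[-2,0,-17,0,0,0],[-4,0,-18,0,0,0],[-6,0,-18,0,0,0],[-6,0,-18,0,0,0],[-6,0,-18,0,0,0]]

```text
time: 14.43
tool_pos: [0.5493, -0.4177, 0.1932]
tcp_rot: [2.228, 2.208, 0.002]
wrist_force: [-1.4, 0.8, 0.6]
width: 0.932
```

```bash
python3 snap.py p11 scene side wrist; python3 - <<'E'
from h import *
s,c=pickle.load(open("scene_p11.pkl","rb")); crop(c,245,155,355,245,6,"pics/s11.png")
E
```

```text
14.5333 [ 0.54907098 -0.41603822  0.19190126] [0.25559793 1.13711988 0.41711265] 0.01144162821650542
```

View pics/scene_p11.png

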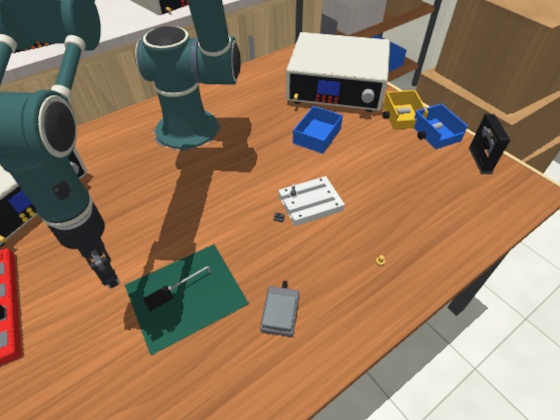

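View pics/side_p11.png

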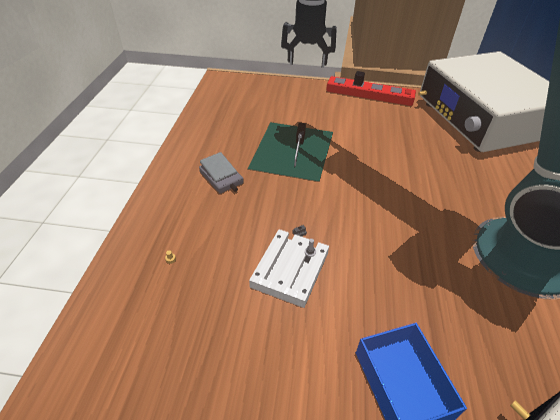

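View pics/s11.png

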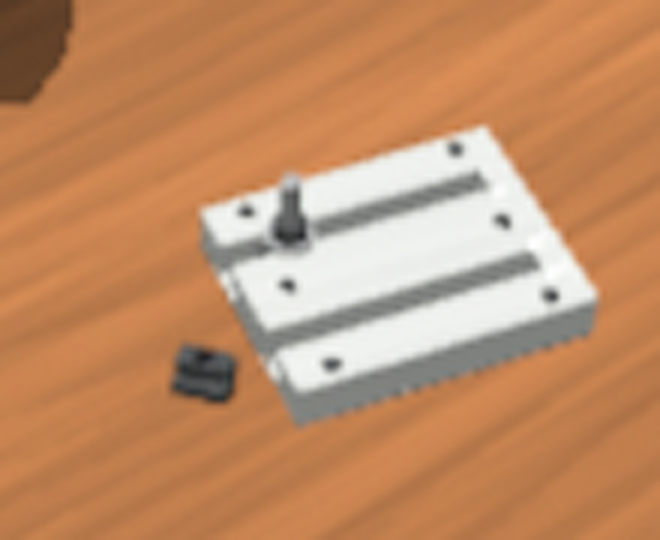

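View pics/wrist_p11.png

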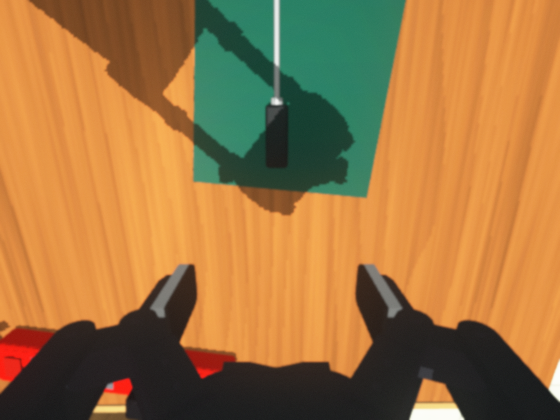

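The nut lies upright and clear in front of the mouth, at about (278, 217) in the scene view. The pick lies wholly on the mat, the gripper is free, and the bystanders haven't moved.

```bash
python3 -c "
from workcell import finish_job
print(finish_job())"
```

```text
the job is handed in; nothing more can be done
None
```

The nut is out of the slot and lies on the bench in front of the plate, and the pick is back on the green mat. I handed the job in at about 14.6 s of the 43 s allowed.

- **What I did:** I gripped the pick by its handle and lowered the hook into the slot about 10 mm behind the nut. I dragged the nut out through the mouth and then pulled it a further 7 mm to widen the gap. I backed the hook off, lifted it clear, set the pick down and released it.
- **Last checks:** The final pictures show the nut upright and clear of the plate by roughly 10–12 mm. It turned about 30° as it came out. That gap is from the camera views and is good to about 2 mm. The pick lies wholly on the mat. The pedal, fitting and bin are where they were, and the gripper is empty and clear of everything. Every wrist force I read stayed at about 5 N or less.
- **What disagreed:** Before I lowered the hook, the wrist camera put the slot about 2 mm to one side of where the fixed cameras put it. I aimed between the two, and the hook went in without any contact force.

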